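# Find and release the key left latched on the bench socket strip

## Task

One of the four identical white keys on the bench socket strip has been left latched down. With a fingertip tap all four lightly, one after another, starting at the key next to the round knob, without pushing a free key home while you search; then press the latched one fully down and let go, so that it springs up and all four keys stand up alike. Grasp nothing, and leave the loose things lying where they are.

Things in the scene. Friction and masses are not known exactly. Their poses are not given: they have to be found in the camera images.
- strip: Socket strip fixed to the table: grey box 155 mm (its x) by 285 mm (its y), 45 mm high, flat top. Origin on the table under the middle of the key row; the box spans x -40 to +115 mm, y -115 to +170 mm; z up. Four identical white keys stand on its top at x = 0, y = +69, +23, -23, -69 mm; flat sockets at x = +72 mm.
- knob_top (a point): Centre of the top of the fixed black round knob at one end of the key row: 42 mm across, at x = 0, y = +133 mm of the strip, 65 mm above the table (20 mm above the strip's top).
- cap1: Cap of the first key, counted from the knob: white block 32 mm (strip's x) by 26 mm (strip's y), 20 mm from the next cap. Origin at the centre of its top face, which moves with the key: 59 mm above the table when up, 50 mm fully down. Axes as the strip's.
- key1 (a joint): How far the first key is down, in m: 0 up, 0.009 fully down. The keys work alike: a spring holds a key up with 1.5 N and each mm down takes 0.5 N more. A tap of 1 to 3 N is plenty.
- cap2: Cap of the second key, counted from the knob: white block 32 mm (strip's x) by 26 mm (strip's y), 20 mm from the next cap. Origin at the centre of its top face, which moves with the key: 59 mm above the table when up, 50 mm fully down. Axes as the strip's.
- key2 (a joint): How far the second key is down, in m: 0 up, 0.009 fully down. The one latched key rests 4 mm down (top 55 mm above the table) and, held by its catch, gives only above 3.5 N; a free one has its top at 59 mm and gives above 1.5 N.
- cap3: Cap of the third key, counted from the knob: white block 32 mm (strip's x) by 26 mm (strip's y), 20 mm from the next cap. Origin at the centre of its top face, which moves with the key: 59 mm above the table when up, 50 mm fully down. Axes as the strip's.
- key3 (a joint): How far the third key is down, in m: 0 up, 0.009 fully down. The latched key lets go when pressed fully down (8 to 9 mm, 6 to 8 N) and released: it springs up to 0. Pressed less than 6 mm it stays latched.
- cap4: Cap of the fourth key, counted from the knob: white block 32 mm (strip's x) by 26 mm (strip's y), 20 mm from the next cap. Origin at the centre of its top face, which moves with the key: 59 mm above the table when up, 50 mm fully down. Axes as the strip's.
- key4 (a joint): How far the fourth key is down, in m: 0 up, 0.009 fully down. A free key pushed beyond 5.5 mm counts as pushed home; a light tap goes less far.
- inlay: Loose bystander: dark wooden disc 40 mm across, 8 mm thick, lying on the strip's top beyond the knob. Origin at the centre of its underside.
- sander: Loose bystander: cork sanding block 45 by 80 by 30 mm high, on the table between the robot and the keys. Origin at the centre of its underside, long along its y.
- tin: Loose bystander: small metal can 44 mm across, 45 mm high, on the table between the robot and the keys. Origin at the centre of its underside.
- tape: Loose bystander: cardboard ring 90 mm across, 24 mm high, lying at the end of the strip away from the knob. Origin at the centre of its underside.
- glue: Loose bystander: white glue bottle 48 mm across, 95 mm high, behind the strip. Origin at the centre of its underside.
- jar: Loose bystander: amber jar 56 mm across, 65 mm high, behind the strip. Origin at the centre of its underside.
- spanner: Loose bystander: steel open spanner lying flat beside the knob end of the strip, long along its x, about 180 mm. Origin under its middle.

How it is judged:
By the outcome, as a careful person would: the job done as asked, in the order asked, and still so for the second after the job is handed in, with the robot touching nothing.
It also fails if it takes over 51 s, if anything falls off the work surface, if the arm or the gripper's body presses on something with over 40 N, if the wrist force passes 120 N, or if a joint passes its speed limit or range.

## Robot

A 6-joint arm with a two-finger parallel gripper is mounted at the origin on the work surface. World frame = base frame: x ahead of the robot, y to its left, z up, the work surface at z = 0. Lengths are in m, angles in rad, forces in N, time in s.
With the tool pointing down it reaches from about 0.3 to 0.85 m from the base axis. Payload 5.4 kg.
Tool frame: the origin (TCP) lies midway between the tips of the shut fingers; the grasp point (between the pads) lies 19 mm behind it; z points along the fingers, y is the direction in which the jaws open and shut (so a half turn about z gives the same grasp; the last joint's range is limited). The gripper opens to 85 mm and grips with 20 to 120 N. Pads are 22 mm wide; open, the fingers measure 114 mm over their backs; the gripper's body (76 mm by 85 mm) begins 54 mm behind the grasp point. The pads swing forward as they close: fully open they stand 13 mm farther back than shut.
Start: joints at [-1.46, 0.158, 1.597, -0, 1.386, -0.21], TCP at [0.181, -0.546, 0.231] pointing down, gripper open.
Joint ranges: [-2.91, 2.91], [-0.94, 2.29], [0.18, 2.7], [-1.29, 4.43], [0.17, 2.64], [-3, 3]. Speed limits (rad/s): [2.57, 2.57, 3.14, 3.14, 3.14, 3.14].

## Interface

Orientations are given as a unit quaternion [x, y, z, w].
In Python, from bench import robot gives the robot as it stands.
- The arm moves only by the tool send_rows, never from a script. Its argument "motion" is a list of rows, each a list of 5 numbers: the closure, from -1 (fully open) to 1 (shut), then the shift along the tool's x, y, z in cm, then the turn about the tool's z in degrees. In form: [[claw, dx, dy, dz, yaw], ...]. A call has 1 to 8 rows; each row shifts and turns the commanded pose from where the row before left it, along the tool's axes as they then stand; what a row does not reach is not made up. A row lasts 1/12 s, in which the tool goes at most 41.7 mm and 7.16 degrees, less where a joint would pass 70% of its speed; a pose out of reach is approached as far as the arm can. A call is refused whole if a number of a shift passes 4.17 or a number of a turn 7.16, either way. A call with a gripper value outside its range is refused whole. The fingers move at their own pace and stop on an object; "grip_force" is the grip in N (left out, the last holds). Time passes only in rows, so rows that do not move let the fingers close. It gives the time, the measured TCP pose, the force and the opening at its end, in the units of the state.
- robot.get_state(): the state, without advancing time (a new reading comes with each control period).
- robot.read_camera(name): name is "scene" or "top"; returns the picture (420x560x3 uint8, red, green, blue); there is no depth.
- robot.camera_params(name): a dict with "intrinsics" (3x3 intrinsics, pixels), "R" (3x3) and "t" (3): a world point X has camera coordinates R X + t. Camera axes: x right, y down, z forward; pixel columns grow to the right and rows downward; lengths in m; the calibration is good to about 2 mm. A picture is of the moment at which its call begins. camera_params takes no time and is no camera call.
- robot.hand_in(): hands the job in, once; it reports no verdict.
The state is a dict: "time": time; "joints": joint angles; "qvel": joint speeds; "joint_efforts": joint torques, N m; "tcp_pos": TCP position; "tool_rot": TCP orientation; "ft_force": force on the tool from outside, world axes, zero at the start; "moment": the same for the moment, N m; "grip_width": finger opening in m.
Only numpy, scipy, OpenCV 4.12 (cv2) and the standard library are available. Lean on these libraries where they do the work, as an engineer would, in place of code of your own. Each camera call takes 0.05 s, during which the arm holds its last target. There are 200 camera calls.

## Working session

There is one attempt and no reset: what is moved stays moved. The work goes in short steps, Python scripts to look and compute and a tool call to move; the robot and the scene stay as the last step left them, time stands still between calls to the robot, and variables do not carry over. Pictures are saved under pics/ and viewed, about 8 in all and at most 12, crops included, and the job is handed in when it is done.

Besides the shell and the picture viewer there is one more tool, called after "Emit:" as name(argument=value, ...) on one line, values as JSON. send_rows: Moves the arm, as the interface text tells. Its arguments: {"type":"object","properties":{"motion":{"type":"array","items":{"type":"array","items":{"type":"number"}}},"grip_force":{"type":"number"}},"required":["motion"]}

```bash
mkdir -p pics
python3 - <<'E'
from bench import robot
import cv2
for n in("scene","top"):
    cv2.imwrite(f"pics/{n}0.png",robot.read_camera(n)[:,:,::-1])
    p=robot.camera_params(n);print(n,p)
print(robot.get_state())
E
```

```text
scene {'intrinsics': array([[385.16044488,   0.        , 277.67339375],
       [  0.        , 385.16044488, 210.64764405],
       [  0.        ,   0.        ,   1.        ]]), 'R': array([[ 0.0197135 ,  0.99974971,  0.01057798],
       [ 0.69809609, -0.00618987, -0.71597733],
       [-0.71573265,  0.02149887, -0.69804339]]), 't': array([-0.10585151, -0.33433869,  1.19299098])}
top {'intrinsics': array([[390.85486097,   0.        , 284.76614247],
       [  0.        , 390.85486097, 210.81912925],
       [  0.        ,   0.        ,   1.        ]]), 'R': array([[ 0.02212825, -0.99974767,  0.00386363],
       [-0.99690967, -0.02235647, -0.07530801],
       [ 0.07537538, -0.00218526, -0.99715283]]), 't': array([0.05626901, 0.58794721, 0.84797576])}
{'time': 0.1, 'joints': array([-1.46011925e+00,  1.59014636e-01,  1.59811221e+00,  4.15069024e-05,
        1.38621928e+00, -2.10085510e-01]), 'qvel': array([ 0.0006297 , -0.00213595, -0.00232337,  0.00131489,  0.00153669,
        0.0010186 ]), 'joint_efforts': array([-1.74822844e-04, -3.96990287e+01, -3.32337570e+01, -2.24622645e-04,
        4.20772805e-03,  2.03786283e-05]), 'tcp_pos': array([ 0.18123006, -0.54511603,  0.23039634]), 'tool_rot': array([ 9.87166696e-01,  1.59690780e-01,  6.39317461e-05, -8.74636133e-04]), 'ft_force': array([ 1.02241384, -0.08087354, -0.50912268]), 'moment': array([0.03041103, 0.01585813, 0.00538769]), 'grip_width': 0.08555159073036746}
```

View pics/top0.png

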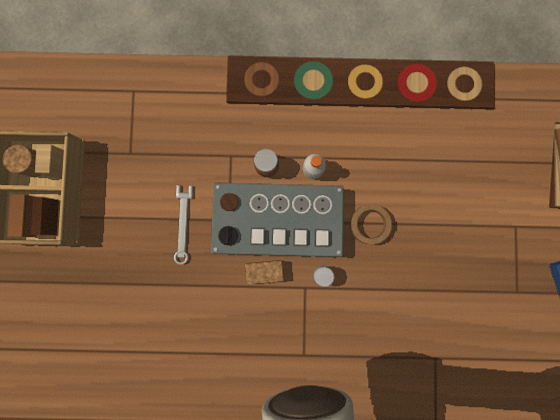

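View pics/scene0.png

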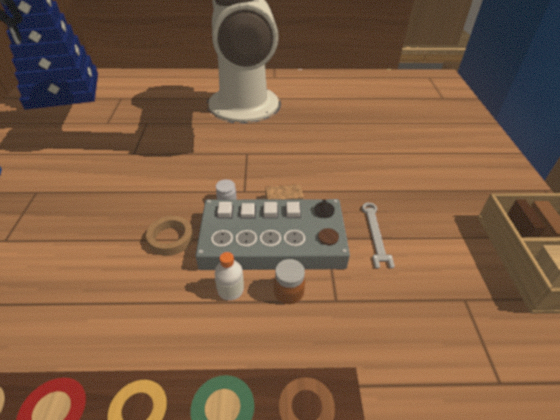

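Top view: knob at (228,235), keys at about (258,237), (279,237), (301,237) and (322,238), with the sander and tin in front of them. The strip is almost square to the world. I'll enlarge to get precise pixels.

Run:
```python
import cv2
a=cv2.imread("pics/top0.png")[170:300,200:360]
cv2.imwrite("pics/topc.png",cv2.resize(a,None,fx=4.5,fy=4.5,interpolation=cv2.INTER_CUBIC))
a=cv2.imread("pics/scene0.png")[190:275,190:355]
cv2.imwrite("pics/scc.png",cv2.resize(a,None,fx=4.5,fy=4.5,interpolation=cv2.INTER_CUBIC))
```

```text
(no output)
```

View pics/topc.png

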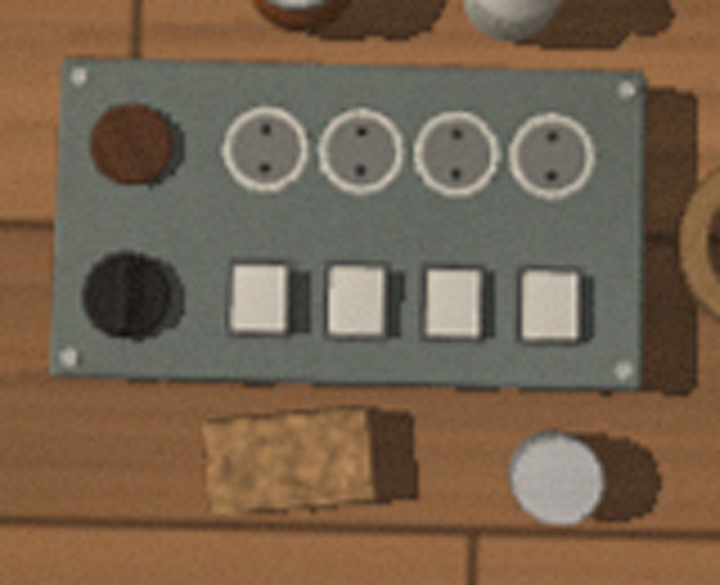

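View pics/scc.png

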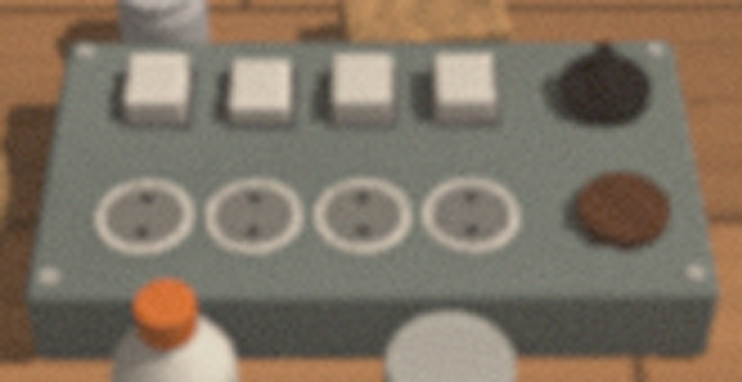

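Top crop: cap centres at (260,298), (357,300), (453,302) and (549,304). Scene crop: the third key from the knob (cap top near (260,75)) looks lower than the others. The taps will confirm.

```bash
cat > h.py <<'E'
import numpy as np
from bench import robot
from scipy.spatial.transform import Rotation as Rn
def ray(cam,uv,z):
    p=robot.camera_params(cam);d=p["R"].T@np.linalg.inv(p["intrinsics"])@[*uv,1];c=-p["R"].T@p["t"]
    return c+d*(z-c[2])/d[2]
def go(target,yawdeg=None):
    s=robot.get_state();R=Rn.from_quat(s["tool_rot"])
    print("t",s["time"],"tcp",s["tcp_pos"].round(4),"F",s["ft_force"].round(2),"shift cm",(R.inv().apply(np.array(target)-s["tcp_pos"])*100).round(2))
E
python3 - <<'E'
from h import *
from scipy.optimize import least_squares
f=lambda u,o:((np.array(u)+.5)/4.5-.5+o)
T=[];L=[]
for u,l,z in [((65,60),(.115,.170),.045),((645,73),(.115,-.115),.045),((640,387),(-.04,-.115),.045),((52,376),(-.04,.17),.045),
 ((260,298),(0,.069),.059),((357,300),(0,.023),.059),((453,302),(0,-.023),.056),((549,304),(0,-.069),.059)]:
    T.append(ray("top",f(u,np.array([200,170])),z)[:2]);L.append(l)
for u,l,z in [((465,75),(0,.069),.059),((362,75),(0,.023),.059),((261,82),(0,-.023),.055),((159,75),(0,-.069),.059)]:
    T.append(ray("scene",f(u,np.array([190,190])),z)[:2]);L.append(l)
T=np.array(T);L=np.array(L)
M=lambda p,L:L@np.array([[np.cos(p[2]),np.sin(p[2])],[-np.sin(p[2]),np.cos(p[2])]])+p[:2]
r=least_squares(lambda p:(M(p,L)-T).ravel(),[.5,0,0])
print(r.x,np.rad2deg(r.x[2]));print(((M(r.x,L)-T)*1000).round(1))
caps=M(r.x,np.array([[0,.069],[0,.023],[0,-.023],[0,-.069]]));print(caps.round(4))
s=robot.get_state();print(Rn.from_quat(s["tool_rot"]).as_matrix().round(3))
go([*caps[0],.10])
E
```

```text
[ 0.52855929  0.05741391 -0.00089463] -0.051258741321128815
[[ 1.5  2.6]
 [ 1.2 -1.6]
 [-2.6 -2.2]
 [-1.4  2. ]
 [-0.7  0.1]
 [-0.8 -0.2]
 [-0.9 -0.8]
 [-1.  -1.6]
 [ 0.7  0.8]
 [ 1.   0.9]
 [ 1.   0.2]
 [ 1.7 -0.4]]
[[ 0.5286  0.1264]
 [ 0.5286  0.0804]
 [ 0.5285  0.0344]
 [ 0.5285 -0.0116]]
[[ 0.949  0.315 -0.   ]
 [ 0.315 -0.949  0.002]
 [ 0.    -0.002 -1.   ]]
t 0.1 tcp [ 0.1812 -0.5451  0.2304] F [ 1.02 -0.08 -0.51] shift cm [ 54.13 -52.75  13.15]
```

Emit:
send_rows(motion=[[1,0,0,0,6.13],[1,0,0,0,6.13],[1,0,0,0,6.13],[1,1.8,-3.5,0,0],[1,1.8,-3.5,0,0],[1,1.8,-3.5,0,0],[1,1.8,-3.5,0,0],[1,1.8,-3.5,0,0]], grip_force=30)

```text
time: 0.77
tcp_pos: [0.2716, -0.3687, 0.2307]
tool_rot: [1.0, -0.0, -0.0, -0.0]
ft_force: [0.4, 0.5, 0.3]
grip_width: -0.0
```

Emit:
send_rows(motion=[[1,1.8,-3.5,0,0],[1,1.8,-3.5,0,0],[1,1.8,-3.5,0,0],[1,1.8,-3.5,0,0],[1,1.8,-3.5,0,0],[1,1.8,-3.5,0,0],[1,1.8,-3.5,0,0],[1,1.8,-3.5,0,0]])

```text
time: 1.43
tcp_pos: [0.4156, -0.0887, 0.2311]
tool_rot: [1.0, -0.0, 0.0, 0.0]
ft_force: [0.8, -0.8, 0.6]
grip_width: 0.0001
```

Emit:
send_rows(motion=[[1,1.8,-3.5,0,0],[1,1.8,-3.5,0,0],[1,1.8,-3.5,0,0],[1,1.8,-3.5,0,0],[1,1.8,-3.5,0,0],[1,1.8,-3.5,0,0],[1,0,0,0,0],[1,0,0,0,0]])

```text
time: 2.1
tcp_pos: [0.5232, 0.1209, 0.2304]
tool_rot: [1.0, 0.002, -0.001, 0.0]
ft_force: [-0.6, -1.3, 0.2]
grip_width: 0.0001
```

Run:
```python
from h import *
go([.5286,.1264,.075])
s=robot.get_state();print(s["grip_width"],Rn.from_quat(s["tool_rot"]).as_matrix().round(3))
```

```text
t 2.1 tcp [0.5232 0.1209 0.2304] F [-0.63 -1.29  0.18] shift cm [ 0.57 -0.55 15.54]
0.0001342920255737822 [[ 1.     0.003 -0.002]
 [ 0.003 -1.    -0.   ]
 [-0.002  0.    -1.   ]]
```

Emit:
send_rows(motion=[[1,0.55,-0.55,3.5,0],[1,0,0,4,0],[1,0,0,4,0],[1,0,0,3,0],[1,0,0,1,0],[1,0,0,0,0],[1,0,0,0,0],[1,0,0,0,0]])

```text
time: 2.77
tcp_pos: [0.531, 0.1244, 0.0791]
tool_rot: [1.0, -0.0, 0.002, 0.0]
ft_force: [-0.1, -0.0, -0.3]
grip_width: -0.0003
```

Run:
```python
from h import *
import cv2
F=[];P=[]
for i in range(8):
    im=robot.read_camera("scene");s=robot.get_state();F.append(s["ft_force"]);P.append(s["tcp_pos"])
print(np.round(F,2));print(np.round(P,4));go([.5286,.1264,.075])
a=im[130:275,190:355,::-1]
cv2.imwrite("pics/s1.png",cv2.resize(a,None,fx=4,fy=4,interpolation=cv2.INTER_CUBIC))
```

```text
[[ 0.84 -0.26  0.48]
 [ 0.37  0.57 -1.32]
 [ 0.91  0.57  0.38]
 [-0.08  1.16 -0.63]
 [-0.19  0.32 -1.12]
 [-0.09 -0.04 -0.75]
 [ 0.65  1.15 -0.72]
 [ 0.36  0.06 -0.47]]
[[0.5311 0.1245 0.0792]
 [0.5309 0.1246 0.079 ]
 [0.5306 0.1247 0.0786]
 [0.5303 0.1248 0.0782]
 [0.5299 0.1248 0.0777]
 [0.5296 0.1248 0.0773]
 [0.5293 0.1248 0.077 ]
 [0.5292 0.1249 0.0768]]
t 3.1667 tcp [0.5292 0.1249 0.0768] F [ 0.36  0.06 -0.47] shift cm [-0.06 -0.15  0.18]
```

View pics/s1.png

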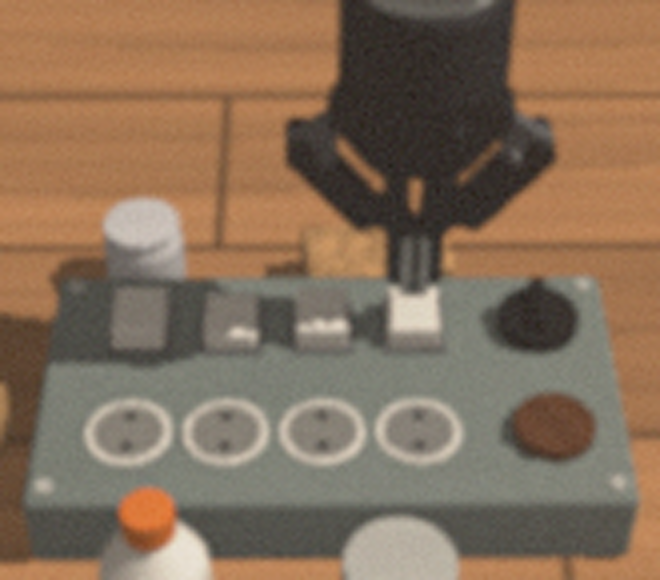

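The fingertips (at (414,288)) stand over key 1, next to the knob (540,315), centred across it. Force noise is about 0.6 N, so I'll average readings.

Emit:
send_rows(motion=[[1,0,-0.15,0.7,0],[1,0,0,0.5,0],[1,0,0,0,0],[1,0,0,0,0],[1,0,0,0,0],[1,0,0,0,0]])

```text
time: 3.67
tcp_pos: [0.529, 0.1263, 0.0644]
tool_rot: [1.0, -0.0, 0.0, -0.0]
ft_force: [0.1, 0.2, -0.2]
grip_width: -0.0
```

```bash
cat >> h.py <<'E'
def avg(n=6):
    F=[];Z=[]
    for i in range(n):
        robot.read_camera("scene");s=robot.get_state();F.append(s["ft_force"][2]);Z.append(s["tcp_pos"][2])
    print("Fz",np.mean(F).round(2),"z mm",(np.array([Z[0],Z[-1]])*1000).round(2),"xy",s["tcp_pos"][:2].round(4),"t",round(s["time"],2))
E
python3 -c "from h import *;avg(8)"
```

```text
Fz 0.15 z mm [64.47 64.36] xy [0.5289 0.1263] t 4.07
```

Emit:
send_rows(motion=[[1,0,0,0.35,0],[1,0,0,0.2,0],[1,0,0,0.15,0],[1,0,0,0,0],[1,0,0,0,0],[1,0,0,0,0]])

```text
time: 4.57
tcp_pos: [0.5289, 0.1263, 0.0574]
tool_rot: [1.0, -0.0, -0.0, 0.0]
ft_force: [0.0, -0.8, 2.1]
grip_width: -0.0
```

```bash
python3 -c "from h import *;avg(6)"
```

```text
Fz 2.02 z mm [57.44 57.37] xy [0.5289 0.1263] t 4.87
```

Key 1 is up: 2.0 N at z 57.4 mm, so it is free. On to key 2.

Emit:
send_rows(motion=[[1,0,0,-0.7,0],[1,0,0,-0.8,0],[1,0,2.3,0,0],[1,0,2.3,0,0],[1,0,0,0.7,0],[1,0,0,0,0],[1,0,0,0,0],[1,0,0,0,0]])

```text
time: 5.53
tcp_pos: [0.5288, 0.081, 0.0654]
tool_rot: [1.0, 0.0, -0.0, -0.0]
ft_force: [-0.5, 0.1, 0.5]
grip_width: 0.0001
```

Emit:
send_rows(motion=[[1,0,0,0,0],[1,0,0,0,0],[1,0,0,0.35,0],[1,0,0,0.25,0],[1,0,0,0.2,0],[1,0,0,0,0],[1,0,0,0,0],[1,0,0,0,0]])

```text
time: 6.2
tcp_pos: [0.5288, 0.0805, 0.0574]
tool_rot: [1.0, -0.0, -0.0, -0.0]
ft_force: [0.3, 1.9, 1.2]
grip_width: -0.0
```

```bash
python3 -c "from h import *;avg(6)"
```

```text
Fz 2.01 z mm [57.41 57.37] xy [0.5289 0.0803] t 6.5
```

Key 2 gives the same reading (2.0 N at 57.4 mm), so it is free. On to key 3.

Emit:
send_rows(motion=[[1,0,0,-0.7,0],[1,0,0,-0.8,0],[1,0,2.3,0,0],[1,0,2.3,0,0],[1,0,0,0.7,0],[1,0,0,0,0],[1,0,0,0,0],[1,0,0,0,0]])

```text
time: 7.17
tcp_pos: [0.5288, 0.0349, 0.0654]
tool_rot: [1.0, 0.0, -0.0, -0.0]
ft_force: [0.5, 0.6, -0.4]
grip_width: -0.0001
```

Emit:
send_rows(motion=[[1,0,0,0,0],[1,0,0,0,0],[1,0,0,0.35,0],[1,0,0,0.25,0],[1,0,0,0.2,0],[1,0,0,0,0],[1,0,0,0,0],[1,0,0,0,0]])

```text
time: 7.83
tcp_pos: [0.5289, 0.0343, 0.0573]
tool_rot: [1.0, -0.0, -0.0, -0.0]
ft_force: [-0.1, -0.1, 0.5]
grip_width: -0.0002
```

```bash
python3 -c "from h import *;avg(6)"
```

```text
Fz 0.07 z mm [57.35 57.41] xy [0.529  0.0343] t 8.13
```

There is no contact at 57.4 mm, so key 3 sits low. I'll go on down until I touch it.

Emit:
send_rows(motion=[[1,0,0,0.15,0],[1,0,0,0.1,0],[1,0,0,0,0],[1,0,0,0,0],[1,0,0,0,0]])

```text
time: 8.55
tcp_pos: [0.529, 0.0343, 0.0551]
tool_rot: [1.0, -0.0, 0.0, 0.0]
ft_force: [-1.2, 0.0, 3.3]
grip_width: 0.0
```

```bash
python3 -c "from h import *;avg(8)"
```

```text
Fz 3.23 z mm [55.03 54.9 ] xy [0.529  0.0342] t 8.95
```

Key 3 answers with 3.2 N at 55 mm: latched, 4 mm down and held. I'll tap key 4 before pressing it.

Emit:
send_rows(motion=[[1,0,0,-0.85,0],[1,0,0,-0.9,0],[1,0,2.3,0,0],[1,0,2.3,0,0],[1,0,0,0.7,0],[1,0,0,0,0],[1,0,0,0,0],[1,0,0,0,0]])

```text
time: 9.62
tcp_pos: [0.5287, -0.011, 0.0653]
tool_rot: [1.0, 0.0, -0.0, -0.0]
ft_force: [0.5, 0.2, -0.1]
grip_width: 0.0002
```

Emit:
send_rows(motion=[[1,0,0,0,0],[1,0,0,0,0],[1,0,0,0.35,0],[1,0,0,0.25,0],[1,0,0,0.2,0],[1,0,0,0,0],[1,0,0,0,0],[1,0,0,0,0]])

```text
time: 10.28
tcp_pos: [0.5289, -0.0115, 0.0574]
tool_rot: [1.0, -0.0, -0.0, -0.0]
ft_force: [0.1, 1.0, 2.2]
grip_width: -0.0001
```

```bash
python3 -c "from h import *;avg(6)"
```

```text
Fz 2.28 z mm [57.4  57.38] xy [ 0.5289 -0.0117] t 10.58
```

Key 4 is free (2.3 N at 57.4 mm). Back to key 3.

Emit:
send_rows(motion=[[1,0,0,-0.7,0],[1,0,0,-0.8,0],[1,0,-2.3,0,0],[1,0,-2.3,0,0],[1,0,0,0.7,0],[1,0,0,0,0],[1,0,0,0,0],[1,0,0,0,0]])

```text
time: 11.25
tcp_pos: [0.529, 0.0335, 0.0655]
tool_rot: [1.0, -0.0, 0.0, 0.0]
ft_force: [0.3, 0.7, 0.7]
grip_width: -0.0003
```

Emit:
send_rows(motion=[[1,0,0,0.4,0],[1,0,0,0.4,0],[1,0,0,0.3,0],[1,0,0,0.25,0],[1,0,0,0.15,0],[1,0,0,0,0],[1,0,0,0,0],[1,0,0,0,0]])

```text
time: 11.92
tcp_pos: [0.5289, 0.0338, 0.0507]
tool_rot: [1.0, -0.0, -0.0, 0.0]
ft_force: [-2.7, -1.5, 5.5]
grip_width: 0.0003
```

```bash
python3 -c "from h import *;avg(6)"
```

```text
Fz 5.16 z mm [50.69 50.69] xy [0.5289 0.0338] t 12.22
```

Emit:
send_rows(motion=[[1,0,0,0.1,0],[1,0,0,0.05,0],[1,0,0,0,0],[1,0,0,0,0],[1,0,0,0,0]])

```text
time: 12.63
tcp_pos: [0.529, 0.0338, 0.05]
tool_rot: [1.0, -0.0, -0.0, 0.0]
ft_force: [-4.7, -1.2, 11.7]
grip_width: 0.0001
```

```bash
python3 -c "from h import *;avg(6)"
```

```text
Fz 11.64 z mm [49.97 49.96] xy [0.529  0.0338] t 12.93
```

Key 3 is on its stop (11.6 N at 50.0 mm, fully down). I'll lift straight up, clear the row, and look.

Emit:
send_rows(motion=[[1,0,0,-0.5,0],[1,0,0,-0.8,0],[1,0,0,-2,0],[1,0,0,-4,0],[1,0,0,-4,0],[1,0,0,-4,0],[1,-3,0,-2,0],[1,-4,0,0,0]])

```text
time: 13.6
tcp_pos: [0.4628, 0.0334, 0.2282]
tool_rot: [1.0, -0.0, 0.006, 0.001]
ft_force: [-0.8, -0.9, 0.9]
grip_width: 0.0
```

Emit:
send_rows(motion=[[1,-4,0,0,0],[1,-4,0,0,0],[1,0,4,0,0],[1,0,4,0,0],[1,0,4,0,0],[1,0,4,0,0],[1,0,4,0,0],[1,0,4,0,0]])

```text
time: 14.27
tcp_pos: [0.3783, -0.2076, 0.2219]
tool_rot: [1.0, -0.0, 0.0, 0.0]
ft_force: [1.4, 0.8, 1.5]
grip_width: 0.0002
```

Run:
```python
from h import *
import cv2
im=robot.read_camera("scene")[180:305,150:390,::-1]
cv2.imwrite("pics/s2.png",cv2.resize(im,None,fx=3.3,fy=3.3,interpolation=cv2.INTER_CUBIC))
avg(2)
```

```text
Fz -0.51 z mm [222.01 221.67] xy [ 0.3783 -0.2077] t 14.42
```

View pics/s2.png

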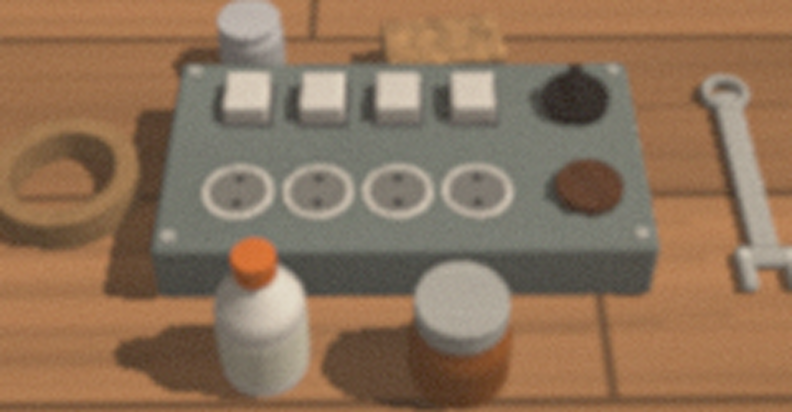

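All four caps (tops near (247,90), (324,90), (398,90) and (473,90)) now stand at the same height. The loose things are where they were and the arm is clear.

```bash
python3 -c "from h import *;print(robot.hand_in())"
```

```text
the job is handed in; nothing more can be done
None
```

The job is done and handed in: key 3 was the latched one, and all four keys now stand up alike. The robot clock read 14.4 s at the last check.

- **Taps, from the knob, with shut fingertips:**
  - Keys 1, 2 and 4 met the finger at 2.0, 2.0 and 2.3 N with its tip at 57.4 mm. That is about 1.6 mm down, well short of pushed home.
  - Key 3 gave nothing at 57.4 mm and then 3.2 N at 55 mm, so it was latched 4 mm down. That is slightly over the suggested 1 to 3 N, but below the 3.5 N at which the catch gives.
- **Release:** after tapping key 4 I returned to key 3, pressed it onto its stop (50.0 mm, 11.6 N) and lifted straight off. The force is above the 6 to 8 N stated because the key had bottomed out.
- **Last checks:** the final picture shows the four caps level and nothing visibly moved. The arm was well clear, and the remaining force reading was only sensor noise (about 0.5 N). No check failed. I did not tap key 3 again; that it is up is judged from the picture.

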